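Start a curing run for a T-shaped casting on the bench lamp

TASK

Cure the T-shaped casting: first lay it flat in the middle of the round plate under the lamp head, without bumping the head, and let go of it; then turn the selector knob to the three-dot mark. Next press these keys on the sloping panel fully home, one at a time and in this order: the round power key (it latches down), the triangle that points up the slope, the ring-shaped turntable key, the wide start bar. Never press the triangle that points down, and leave the other things on the table where they are.

Things in the scene. Friction and masses are not known exactly. Their poses are not given: they have to be found in the camera images.
- tee: cream resin casting in the shape of a T, 67x51x11 mm, lying flat on the table; origin at the centre of the underside of its outline. Its cross bar is 67 mm along its own x and 15 mm wide (own y from +10 to +25 mm); its stem is 18 mm wide, centred on own x = 0, and runs along own y from +10 to -25 mm. 15 g.
- cure_lamp: grey bench curing lamp fixed to the table; origin on the table under the centre of its round plate; own x points away from its sloping panel, y to the left as one faces the panel. Console with the panel: own x -172 to -66 mm, y -130 to 130 mm; behind it a block (y -88 to 88 mm, to x = 96 mm, 89 mm high) carries the plate, and a column (22x34 mm, at own x = 79 mm) carries the lamp head.
- plate_centre (a point): centre of the top of the round aluminium plate (120 mm across) that the casting is laid on, 97 mm above the table; axes as cure_lamp.
- lamp_head: black round lamp head, 82 mm across, 54 mm high, centred over the plate, underside 160 mm above the plate: an upright gripper cannot reach the middle of the plate, so tilt it 30 to 45 degrees, wrist leaning back over the panel, fingers pointing along own +x and down. Origin and axes as cure_lamp.
- panel: black key panel of 100x246 mm on the console's sloping front, which faces the robot's right-hand side; it rises along cure_lamp's own +x at 40 degrees from level, so its outward normal leans 40 degrees from vertical; origin at the centre of its face. Panel frame: x up the slope, y to the left as one faces it, z square out of the face.
- selector_grip (a point): grip point of the selector knob, on its axis 18 mm above the panel face, at panel (-6, 88) mm (left end). The knob is a grey bar 39 mm long, 12 mm wide, 8 to 30 mm above the face, on a round foot 39 mm across; a white line on one end of its top is the pointer. Own x: along the bar to the pointer; own z: out of the panel.
- selector (a joint): angle of the selector, rad: 0 = pointer up the slope (two white dots), positive clockwise as one faces the panel; -0.6 = one dot (left), +0.6 = three dots (right). Sprung detents at these three positions, about 0.06 N m; stops at -0.68 and 0.68. It starts at one or two dots.
- power_key (a joint): travel of the round power key, m: 0 out; past about 2 mm (3 N) it snaps in and stays latched at 4 mm.
- up_key (a joint): travel of the up-triangle key, m: springs back to 0, fully pressed at 0.004 (4 N).
- turntable_key (a joint): travel of the ring-shaped turntable key, m: springs back to 0, fully pressed at 0.004 (4 N).
- start_key (a joint): travel of the wide start bar, m: springs back to 0, fully pressed at 0.004 (4 N).
- down_key (a joint): travel of the down-triangle key (not to be pressed), m: springs back to 0, fully pressed at 0.004 (4 N).
- power_key_top (a point): centre of the top of the round power key (flat disc 26 mm across), 9 mm above the panel face at panel (23, 30) mm; own z out of the panel.
- turntable_key_top (a point): centre, at rim height, of the ring-shaped key (26 mm across, dished 3 mm deep inside 15 mm), 9 mm above the face at panel (-23, 30) mm, just below the power key.
- up_key_top (a point): centre of the top of the triangular key that points up the slope (32 mm across, corners blunted), 9 mm above the face at panel (20, -22) mm.
- down_key_top (a point): centre of the top of the triangular key that points down the slope, same size, 9 mm above the face at panel (-20, -22) mm.
- start_key_top (a point): centre of the top of the wide start bar (46 mm along panel y, 20 mm along panel x), 9 mm above the face at panel (-12, -82) mm (right end).
- bracket: cream bent casting in the shape of a Z, 51x54x11 mm; a bystander, origin at the centre of its underside
- disc: cream cast disc with raised bar, 113x88x13 mm; a bystander, origin at the centre of its underside
- zigzag: cream zigzag-shaped casting, 59x116x12 mm; a bystander, origin at the centre of its underside
- arrow_part: cream arrow-shaped casting, 49x68x12 mm; a bystander, origin at the centre of its underside
There are look-alikes about, which are no part of the job. Leave any purple or yellow look-alike of the tee alone.

How it is judged:
By the outcome, as a careful person would: the job done as asked, in the order asked, and still so for the second after the job is handed in, with the robot touching nothing.
It also fails if it takes over 61 s, if anything falls off the work surface, if the arm or the gripper's body presses on something with over 40 N, if the wrist force passes 120 N, or if a joint passes its speed limit or range.

ROBOT

A 6-joint arm with a two-finger parallel gripper is mounted at the origin on a cart in front of the work surface, level with it; the furniture and walls round the work are solid. World frame = base frame: x ahead of the robot, y to its left, z up, the work surface at z = 0. Lengths are in m, angles in rad, forces in N, time in s.
With the tool pointing down it reaches from about 0.275 to 0.725 m from the base axis. Payload 5.6 kg.
Tool frame: the origin (TCP) lies at the very end of the fingers, on their centre line; the grasp point (between the pads) lies 19 mm behind it; z points along the fingers, y is the line along which they close (so a half turn about z gives the same grasp; the last joint's range is limited). The gripper opens to 85 mm and grips with 20 to 120 N. Pads are 22 mm wide; open, the fingers measure 114 mm over their backs; the gripper's body (76 mm by 85 mm) begins 54 mm behind the grasp point. The pads swing forward as they close: fully open they stand 13 mm farther back than shut.
Start: joints at [1.508, 0.255, 0.108, 0, -1.424, -0.285], TCP at [0.187, 0.517, 0.231] pointing down, gripper open.
Joint ranges: [-2.95, 2.95], [-1.21, 1.97], [-1.09, 1.5], [-2.87, 1.71], [-2.94, -0.07], [-3.05, 3.05]. Speed limits (rad/s): [2.57, 2.57, 3.14, 3.14, 3.14, 3.14].

INTERFACE

Orientations are given as a 3x3 rotation matrix whose columns are the frame's x, y, z axes.
In Python, from plant import * gives the robot as it stands.
- The arm moves only by the tool servo_tool, never from a script. Its argument "commands" is a list of rows, each a list of 5 numbers: the shift along the tool's x, y, z in cm, then the turn about the tool's z in degrees, then the opening, from -1 (shut) to 1 (fully open). A call has 1 to 12 rows; each row shifts and turns the commanded pose from where the row before left it, along the tool's axes as they then stand; what a row does not reach is not made up. A row lasts 1/12 s, in which the tool goes at most 41.7 mm and 7.16 degrees, less where a joint would pass 70% of its speed; a pose out of reach is approached as far as the arm can. A call with a gripper value outside its range is refused whole. The fingers move at their own pace and stop on an object; "force" is the grip in N (left out, the last holds). Time passes only in rows, so rows that do not move let the fingers close. It gives the time, the measured TCP pose, the force, the opening and the grip force at its end, in the units of the state.
- get_state(): the state, without advancing time (a new reading comes with each control period).
- snapshot(name): name is "scene" or "top" or "wrist"; returns the picture (480x640x3 uint8, red, green, blue); there is no depth.
- camera_model(name): a dict with "intrinsics" (3x3 intrinsics, pixels), "view" (4x4, takes a point from world to camera coordinates). Camera axes: x right, y down, z forward; pixel columns grow to the right and rows downward; lengths in m; the calibration is good to about 2 mm. A picture is of the moment at which its call begins: read the wrist's pose just before it. camera_model takes no time and is no camera call; for the wrist camera it gives the pose at the moment of the call.
- finish_job(): hands the job in; it is judged then, once.
The state is a dict: "clock": time; "joints": joint angles; "joint_vel": joint speeds; "tau": joint torques, N m; "ee_pos": TCP position; "orientation": TCP orientation; "contact_force": force on the tool from outside, world axes, zero at the start; "moment": the same for the moment, N m; "gripper_width": finger opening in m; "grip_force": force on a finger pad.
Only numpy, scipy, OpenCV 4.12 (cv2) and the standard library are available. Lean on these libraries where they do the work, as an engineer would, in place of code of your own. Each camera call takes 0.05 s, during which the arm holds its last target. There are 200 camera calls.

## Working session

There is one attempt and no reset: what is moved stays moved. The work goes in short steps, Python scripts to look and compute and a tool call to move; the robot and the scene stay as the last step left them, time stands still between calls to the robot, and variables do not carry over. Pictures are saved under pics/ and viewed, at most 10 in all, crops included, and the job is handed in when it is done.

Besides the shell and the picture viewer there is one more tool, called after "Request:" as name(argument=value, ...), one argument or row to a line, values as JSON. servo_tool: Moves the arm, as the interface text tells. Its arguments: {"type":"object","properties":{"commands":{"type":"array"},"force":{"type":"number"}},"required":["commands"]}

```bash
mkdir -p pics; ls; python3 - <<'E'
from plant import *
import cv2,numpy as np
for n in("scene","top"):
    im=snapshot(n); cv2.imwrite(f"pics/{n}0.png",im[:,:,::-1]); m=camera_model(n); print(n,np.round(m["intrinsics"],1).tolist(),np.round(m["view"],4).tolist())
s=get_state();print(s)
E
```

```text
pics
scene [[462.0, 0.0, 316.5], [0.0, 462.0, 247.1], [0.0, 0.0, 1.0]] [[0.7462, -0.6657, -0.0076, -0.5161], [-0.4942, -0.5462, -0.6763, 0.2886], [0.4461, 0.5085, -0.7365, 0.8272], [0.0, 0.0, 0.0, 1.0]]
top [[481.1, 0.0, 325.8], [0.0, 481.1, 243.9], [0.0, 0.0, 1.0]] [[0.0003, -1.0, 0.0082, -0.1315], [-0.9813, -0.0019, -0.1925, 0.6114], [0.1925, -0.008, -0.9813, 0.9862], [0.0, 0.0, 0.0, 1.0]]
{'clock': 0.1, 'joints': array([ 1.50759305e+00,  2.55670080e-01,  1.07112745e-01, -4.09547790e-04,
       -1.42390617e+00, -2.84618854e-01]), 'joint_vel': array([ 0.00075869, -0.00063322,  0.0038317 ,  0.00104176,  0.00020799,
        0.00183032]), 'tau': array([-1.24781043e-03, -3.87604201e+01,  2.38474220e+01,  5.37778080e+00,
       -3.76885029e-03,  1.47717891e-06]), 'ee_pos': array([0.18725994, 0.51665821, 0.23048914]), 'orientation': array([[ 9.40096743e-01, -3.40907399e-01, -5.09628792e-04],
       [-3.40907770e-01, -9.40095319e-01, -1.63825031e-03],
       [ 7.93920094e-05,  1.71385020e-03, -9.99998528e-01]]), 'contact_force': array([ 0.28463652,  0.12725021, -0.66605131]), 'moment': array([ 3.73580594e-02,  7.60723718e-05, -2.76313332e-03]), 'grip_force': 0.0, 'gripper_width': 0.08567441986979525}
```

View pics/scene0.png

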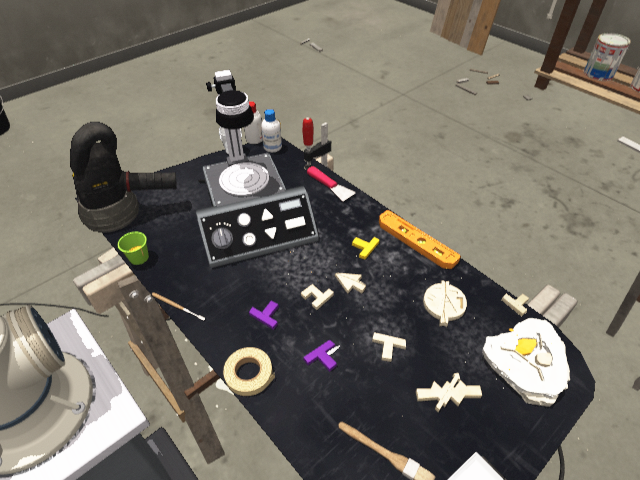

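View pics/top0.png

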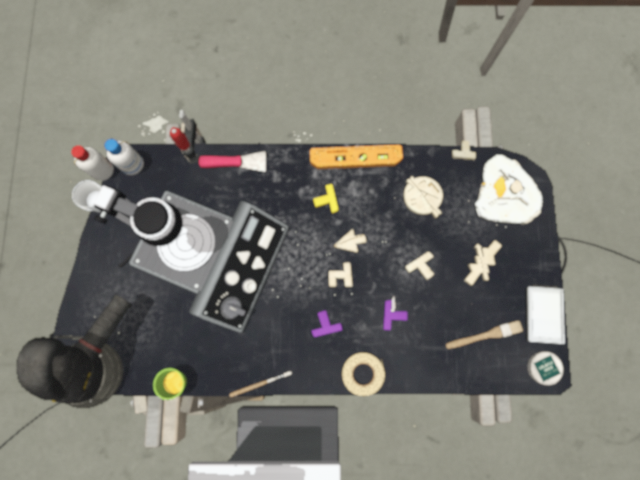

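The cream tee is at scene (390,345) / top (422,265). Things that could be mistaken for it:
- purple tees at top (325,325) and (395,315)
- yellow tee at top (327,198)
- cream Z bracket at top (341,274)
- cream arrow at top (350,241)
- wooden T-shaped clamp end at top (463,152)

I choose top (422,265) and will check it in a close crop together with the lamp.

```bash
python3 - <<'E'
import cv2,numpy as np
s=cv2.imread("pics/scene0.png");t=cv2.imread("pics/top0.png")
def c(im,x,y,w,h,W,H):return cv2.resize(im[y:y+h,x:x+w],(W,H),interpolation=cv2.INTER_CUBIC)
M=np.zeros((600,800,3),np.uint8)
M[:400,:400]=c(s,190,150,133,133,400,400)   # scale 3.0
M[:400,400:]=c(t,130,190,160,160,400,400)   # 2.5
M[400:,:200]=c(t,397,240,50,50,200,200)  # 4
M[400:,200:400]=c(s,365,320,50,50,200,200)
cv2.imwrite("pics/m1.png",M)
for n,im,(x,y) in(("top",t,(397,240)),("scene",s,(365,320))):
    g=im[y:y+50,x:x+50].min(2); m=(g>110).astype(np.uint8)
    k,l,st,ce=cv2.connectedComponentsWithStats(m)
    i=1+np.argmax(st[1:,4]);print(n,st[i],ce[i]+[x,y])
E
```

```text
top [  6  11  31  29 448] [420.91964286 265.21428571]
scene [  7  12  34  28 435] [388.45977011 343.61149425]
```

View pics/m1.png

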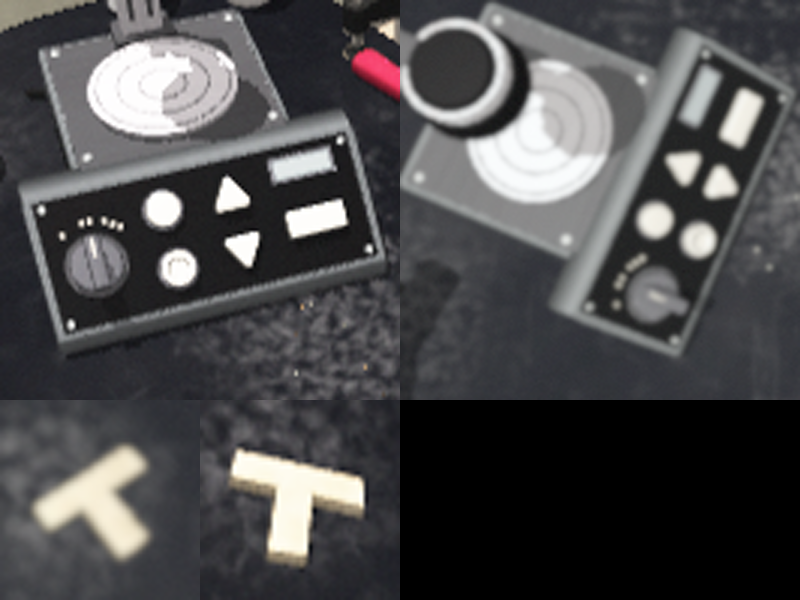

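The pictures show these things:
- The cream tee is confirmed, with bar and stem clear, at top (421,265).
- The lamp has its plate at about top (187,243).
- The selector pointer is on two dots.
- In the scene crop, power is at (162,209), the ring at (178,268), up at (232,195), down at (242,250), start at (317,218) and the knob at (97,263).

Next I fit the lamp and tee poses.

```bash
cat > lib.py <<'E'
import numpy as np,cv2
from scipy.optimize import least_squares,minimize
def proj(m,P):
    P=np.atleast_2d(P)@m["view"][:3,:3].T+m["view"][:3,3]; q=P@m["intrinsics"].T
    return q[:,:2]/q[:,2:]
def back(m,uv,z):
    K,V=m["intrinsics"],m["view"];R=V[:3,:3];C=-R.T@V[:3,3]
    d=R.T@np.linalg.solve(K,[uv[0],uv[1],1]);return C+d*(z-C[2])/d[2]
def Rz(a):c,s=np.cos(a),np.sin(a);return np.array([[c,-s,0],[s,c,0],[0,0,1]])
def Ry(a):c,s=np.cos(a),np.sin(a);return np.array([[c,0,s],[0,1,0],[-s,0,c]])
RP=Ry(np.radians(-40)) # panel in lamp
T=np.array([[-33.5,10],[-33.5,25],[33.5,25],[33.5,10],[9,10],[9,-25],[-9,-25],[-9,10]])/1000
def tee(x,y,a,z):
    q=np.c_[T,np.full(8,z)]@Rz(a).T;return q+[x,y,0]
E
python3 - <<'E'
from plant import *
from lib import *
s=cv2.imread("pics/scene0.png");t=cv2.imread("pics/top0.png")
ms,mt=camera_model("scene"),camera_model("top")
names=["power","ring","up","down","start"]
kp=np.array([[23,30],[-23,30],[20,-22],[-20,-22],[-12,-82]])/1000
sa=np.array([[162,209],[178,268],[232,197],[242,248],[317,218]])/400*133+[190,150]
ta=(np.array([[655,219],[698,240],[683,167],[720,183],[742,117]])-[400,0])/2.5+[130,190]
def blobs(im,a):
    g=im.min(2);m=(g>120).astype(np.uint8);n,l,st,ce=cv2.connectedComponentsWithStats(m);out=[]
    for p in a:
        i=l[int(round(p[1])),int(round(p[0]))];print(i,st[i],ce[i].round(1));out.append(ce[i])
    return np.array(out)
bs,bt=blobs(s,sa),blobs(t,ta)
ok=np.array([1,1,1,1,1])
def pts(p):
    R=Rz(p[2]);o=np.array([p[0],p[1],0])
    return (np.c_[kp,np.full(5,.009)]@RP.T+[p[3],0,p[4]])@R.T+o
pc_s=np.array([162,87])/400*133+[190,150]; pc_t=(np.array([540,131])-[400,0])/2.5+[130,190]
def f(p):
    q=pts(p);c=[p[0],p[1],.097]
    return np.r_[(proj(ms,q)-bs).ravel(),(proj(mt,q)-bt).ravel(),.5*(proj(ms,c)-pc_s).ravel(),.5*(proj(mt,c)-pc_t).ravel()]
r=least_squares(f,[.5,.15,1.,-.115,.06],loss="soft_l1");p=r.x
print("lamp",p.round(4),np.degrees(p[2]));print(r.fun.reshape(-1,2).round(1).tolist())
def mask(im,x,y):
    g=np.zeros(im.shape[:2],np.float32);g[y:y+50,x:x+50]=np.clip((im[y:y+50,x:x+50].min(2)-60.)/110,0,1);return g
W=[(ms,mask(s,365,320)),(mt,mask(t,397,240))]
def cost(q):
    e=0
    for m,g in W:
        im=np.zeros(g.shape,np.uint8)
        big=np.zeros((480,640),np.uint8)
        for z in(0,.0055,.011):
            for sub in ([0,1,2,3],[4,5,6,7]):
                cv2.fillConvexPoly(big,np.round(proj(m,tee(*q,z)[sub])*16).astype(np.int32),255,cv2.LINE_AA,4)
        e+=((big/255.-g)**2).sum()
    return e
c=back(mt,[421,265.2],.008)
best=min((minimize(cost,[c[0],c[1],a],method="Nelder-Mead",options=dict(initial_simplex=[[c[0],c[1],a],[c[0]+.006,c[1],a],[c[0],c[1]+.006,a],[c[0],c[1],a+.2]])) for a in np.arange(0,6.3,.5)),key=lambda r:r.fun)
print("tee",best.x.round(4),best.fun)
for nm,uv,z in(("gun",(60,370),.1),("gunbase",(100,370),0),("roller",(125,300),.1),("bracket",(341,274),.01),("arrow",(350,241),.01),("cup",(169,384),.05)):print(nm,back(mt,uv,z).round(3))
np.save("lamp.npy",p);np.save("tee.npy",best.x)
for n,q in zip(names,pts(p)):print(n,q.round(4))
E
```

```text
98 [238 213  13  13 124] [243.6 218.9]
113 [243 233  13  12 129] [248.8 238.6]
94 [262 209  11  12  87] [266.3 214.9]
105 [265 227  11  12  84] [270.8 231.6]
99 [285 216  21  13 180] [294.8 222.1]
37 [225 271  14  15 167] [231.5 277.6]
39 [242 279  15  14 163] [249.  285.5]
29 [236 251  14  13 132] [243. 256.]
33 [251 256  14  14 132] [257.6 263. ]
19 [258 225  17  24 247] [266.  236.8]
lamp [ 0.6058  0.1621  1.1786 -0.1255  0.0537] 67.52871154737616
[[0.6, -0.1], [0.7, -0.2], [0.5, -0.2], [0.5, 0.0], [0.7, -0.1], [-0.2, 0.6], [-0.3, 0.5], [-0.3, 0.3], [-0.2, 0.6], [-0.3, 0.4], [0.3, -0.3], [-0.0, 0.3]]
tee [ 0.5668 -0.3502  5.2823] 175.40973962340058
gun [0.348 0.396 0.1  ]
gunbase [0.342 0.361 0.   ]
roller [0.487 0.278 0.1  ]
bracket [ 0.552 -0.165  0.01 ]
arrow [ 0.628 -0.186  0.01 ]
cup [0.317 0.194 0.05 ]
power [0.5346 0.0686 0.0753]
ring [0.5211 0.036  0.0458]
up [0.5818 0.0466 0.0734]
down [0.5701 0.0183 0.0477]
start [0.6278 0.001  0.0528]
```

Request:
servo_tool(
  commands=[
    [0, -4, 0, 0, 1],
    [0, -4, 0, 0, 1],
    [0, -4, 0, 0, 1],
    [0, -4, 0, 0, 1],
    [0, -4, 0, 0, 1],
    [0, -4, 0, 0, 1],
    [0, -4, 0, 0, 1],
    [0, -4, 0, 0, 1],
  ],
)

```text
clock: 0.77
ee_pos: [0.2777, 0.7706, 0.2308]
orientation: [[0.94, -0.341, 0.003], [-0.341, -0.94, 0.006], [0.0, -0.006, -1.0]]
contact_force: [1.1, 1.0, 1.5]
gripper_width: 0.0858
grip_force: 0.0
```

Request:
servo_tool(
  commands=[
    [0, -4, 0, 0, 1],
    [0, -4, 0, 0, 1],
    [0, -4, 0, 0, 1],
    [0, -4, 0, 0, 1],
    [0, -4, 0, 0, 1],
    [0, -4, 0, 0, 1],
  ],
)

```text
clock: 1.27
ee_pos: [0.3083, 0.8551, 0.1727]
orientation: [[0.94, -0.336, 0.056], [-0.341, -0.929, 0.146], [0.003, -0.157, -0.988]]
contact_force: [0.5, -0.3, -0.3]
gripper_width: 0.0853
grip_force: 0.0
```

```bash
python3 -c "
from plant import *
s=get_state();print(s['joints'].round(3),s['ee_pos'],s['orientation'].round(3))"
```

```text
[ 1.408  1.117  1.498  0.033 -1.798 -0.175] [0.30827804 0.85510651 0.17265482] [[ 0.94  -0.336  0.056]
 [-0.341 -0.929  0.146]
 [ 0.003 -0.157 -0.988]]
```

Request:
servo_tool(
  commands=[
    [0, 0, 0, 0, 1],
    [0, -2, -3, 0, 1],
    [0, -2, -3, 0, 1],
    [0, -2, -3, 0, 1],
    [0, -2, -3, 0, 1],
    [0, -2, -3, 0, 1],
    [0, -2, -3, 0, 1],
  ],
)

```text
clock: 1.85
ee_pos: [0.2976, 0.8267, 0.3142]
orientation: [[0.94, -0.327, 0.098], [-0.342, -0.905, 0.255], [0.005, -0.273, -0.962]]
contact_force: [-0.0, 0.1, 0.0]
gripper_width: 0.0852
grip_force: 0.0
```

```bash
python3 -c "
from plant import *
s=get_state();print(s['joints'].round(3),s['ee_pos'],s['orientation'].round(3))"
```

```text
[ 1.427  0.958  1.499  0.063 -1.842 -0.179] [0.29757515 0.82666199 0.31422435] [[ 0.94  -0.327  0.098]
 [-0.342 -0.905  0.255]
 [ 0.005 -0.273 -0.962]]
```

Request:
servo_tool(
  commands=[
    [0, -4, 0, 0, 1],
    [0, -4, 0, 0, 1],
    [0, -4, 0, 0, 1],
    [0, -4, 0, 0, 1],
    [0, -4, 0, 0, 1],
    [0, -4, 0, 0, 1],
    [0, -4, 0, 0, 1],
    [0, -4, 0, 0, 1],
  ],
)

```text
clock: 2.52
ee_pos: [0.3314, 0.92, 0.3063]
orientation: [[0.939, -0.297, 0.172], [-0.343, -0.826, 0.448], [0.009, -0.48, -0.877]]
contact_force: [0.9, -0.5, -0.0]
gripper_width: 0.0852
grip_force: 0.0
```

```bash
python3 -c "
from plant import *
s=get_state();print(s['joints'].round(3),s['ee_pos'],s['orientation'].round(3))"
```

```text
[ 1.422  1.014  1.498  0.104 -1.565 -0.173] [0.33138581 0.91995154 0.3062737 ] [[ 0.939 -0.297  0.172]
 [-0.343 -0.826  0.448]
 [ 0.009 -0.48  -0.877]]
```

Request:
servo_tool(
  commands=[
    [0, -4, 0, 0, 1],
    [0, -4, 0, 0, 1],
    [0, -4, 0, 0, 1],
  ],
)

```text
clock: 2.77
ee_pos: [0.3405, 0.9455, 0.322]
orientation: [[0.939, -0.281, 0.198], [-0.344, -0.784, 0.517], [0.01, -0.553, -0.833]]
contact_force: [-0.6, -0.1, -0.0]
gripper_width: 0.0857
grip_force: 0.0
```

```bash
cat > mv.py <<'E'
import sys,numpy as np
from plant import *
# usage: mv.py x,y,z [x,y,z ...] -> per segment: rows count and cm per row in tool axes
s=get_state();R=s['orientation'];p=s['ee_pos'];z=R[:,2]
print("t",round(s['clock'],2),"q",s['joints'].round(2),"p",p.round(4),"tilt",np.degrees(np.arccos(-z[2])).round(1),"@",np.degrees(np.arctan2(z[1],z[0])).round(1),"F",s['contact_force'].round(1),"w",round(s['gripper_width'],4));print(R.round(3).tolist())
for a in sys.argv[1:]:
    t=np.array([float(v) for v in a.split(',')]);d=R.T@(t-p)*100;n=max(1,int(np.ceil(np.linalg.norm(d)/4.1)))
    print(a,"total",d.round(2),"rows",n,"each",(d/n).round(2));p=t
E
python3 mv.py 0.25,0.5,0.45 0.45,-0.05,0.45 0.9,-0.08,0.4
```

```text
t 2.77 q [ 1.42  1.02  1.5   0.12 -1.48 -0.17] p [0.3405 0.9455 0.322 ] tilt 33.6 @ 69.0 F [-0.6 -0.1 -0. ] w 0.0857
[[0.939, -0.281, 0.198], [-0.344, -0.784, 0.517], [0.01, -0.553, -0.833]]
0.25,0.5,0.45 total [  6.94  30.39 -35.48] rows 12 each [ 0.58  2.53 -2.96]
0.45,-0.05,0.45 total [ 37.68  37.51 -24.45] rows 15 each [ 2.51  2.5  -1.63]
0.9,-0.08,0.4 total [43.24 -7.52 11.54] rows 12 each [ 3.6  -0.63  0.96]
```

Request:
servo_tool(
  commands=[
    [0.6, 2.5, -3, 0, 1],
    [0.6, 2.5, -3, 0, 1],
    [0.6, 2.5, -3, 0, 1],
    [0.6, 2.5, -3, 0, 1],
    [0.6, 2.5, -3, 0, 1],
    [0.6, 2.5, -3, 0, 1],
    [0.6, 2.5, -3, 0, 1],
    [0.6, 2.5, -3, 0, 1],
    [0.6, 2.5, -3, 0, 1],
    [0.6, 2.5, -3, 0, 1],
    [0.6, 2.5, -3, 0, 1],
    [0.6, 2.5, -3, 0, 1],
  ],
)

```text
clock: 3.77
ee_pos: [0.2622, 0.5502, 0.4488]
orientation: [[0.939, -0.281, 0.2], [-0.345, -0.784, 0.517], [0.011, -0.554, -0.833]]
contact_force: [0.3, -0.2, 0.6]
gripper_width: 0.0852
grip_force: 0.0
```

Request:
servo_tool(
  commands=[
    [2.5, 2.5, -1.6, 0, 1],
    [2.5, 2.5, -1.6, 0, 1],
    [2.5, 2.5, -1.6, 0, 1],
    [2.5, 2.5, -1.6, 0, 1],
    [2.5, 2.5, -1.6, 0, 1],
    [2.5, 2.5, -1.6, 0, 1],
    [2.5, 2.5, -1.6, 0, 1],
    [2.5, 2.5, -1.6, 0, 1],
    [2.5, 2.5, -1.6, 0, 1],
    [2.5, 2.5, -1.6, 0, 1],
    [2.5, 2.5, -1.6, 0, 1],
    [2.5, 2.5, -1.6, 0, 1],
  ],
)

```text
clock: 4.77
ee_pos: [0.4207, 0.1132, 0.4461]
orientation: [[0.939, -0.279, 0.201], [-0.344, -0.783, 0.518], [0.013, -0.555, -0.832]]
contact_force: [2.2, 1.8, -0.0]
gripper_width: 0.0851
grip_force: 0.0
```

```bash
python3 mv.py 0.45,-0.05,0.45 0.9,-0.08,0.4
```

```text
t 4.77 q [ 0.18 -0.13  0.25 -0.49 -1.61  0.93] p [0.4207 0.1132 0.4461] tilt 33.7 @ 68.8 F [ 2.2  1.8 -0. ] w 0.0851
[[0.939, -0.279, 0.201], [-0.344, -0.783, 0.518], [0.013, -0.555, -0.832]]
0.45,-0.05,0.45 total [ 8.37 11.75 -8.18] rows 5 each [ 1.67  2.35 -1.64]
0.9,-0.08,0.4 total [43.22 -7.45 11.64] rows 12 each [ 3.6  -0.62  0.97]
```

Request:
servo_tool(
  commands=[
    [1.7, 2.3, -1.6, 0, 1],
    [1.7, 2.3, -1.6, 0, 1],
    [1.7, 2.3, -1.6, 0, 1],
    [1.7, 2.3, -1.6, 0, 1],
    [1.7, 2.3, -1.6, 0, 1],
    [1.7, 2.3, -1.6, 0, 1],
    [3.6, -0.6, 1, 0, 1],
    [3.6, -0.6, 1, 0, 1],
    [3.6, -0.6, 1, 0, 1],
    [3.6, -0.6, 1, 0, 1],
    [3.6, -0.6, 1, 0, 1],
    [3.6, -0.6, 1, 0, 1],
  ],
)

```text
clock: 5.77
ee_pos: [0.6849, -0.0927, 0.4223]
orientation: [[0.939, -0.281, 0.199], [-0.344, -0.784, 0.517], [0.011, -0.554, -0.833]]
contact_force: [0.8, 0.1, 1.7]
gripper_width: 0.0852
grip_force: 0.0
```

Request:
servo_tool(
  commands=[
    [3.6, -0.6, 0.5, 0, 1],
    [3.6, -0.6, 0.5, 0, 1],
    [3.6, -0.6, 0.5, 0, 1],
    [3.6, -0.6, 0.5, 0, 1],
    [3.6, -0.6, 0.5, 0, 1],
    [3.6, -0.6, 0.5, 0, 1],
    [3.6, -0.6, 0.5, 0, 1],
    [3.6, -0.6, 0.5, 0, 1],
    [3.6, -0.6, 0.5, 0, 1],
  ],
)

```text
clock: 6.52
ee_pos: [0.8734, -0.0944, 0.3376]
orientation: [[0.9, -0.269, 0.343], [-0.417, -0.76, 0.499], [0.126, -0.592, -0.796]]
contact_force: [-0.3, -0.1, -0.4]
gripper_width: 0.0854
grip_force: 0.0
```

```bash
python3 mv.py
```

```text
t 6.52 q [-0.19  0.9   1.5  -0.61 -1.82  1.11] p [ 0.8734 -0.0944  0.3376] tilt 37.2 @ 55.5 F [-0.3 -0.1 -0.4] w 0.0854
[[0.9, -0.269, 0.343], [-0.417, -0.76, 0.499], [0.126, -0.592, -0.796]]
```

Request:
servo_tool(
  commands=[
    [4, -0.5, 0, 0, 1],
    [4, -0.5, 0, 0, 1],
    [4, -0.5, 0, 0, 1],
  ],
)

```text
clock: 6.77
ee_pos: [0.914, -0.1083, 0.3212]
orientation: [[0.87, -0.26, 0.419], [-0.456, -0.749, 0.482], [0.188, -0.61, -0.77]]
contact_force: [0.0, -0.2, -0.3]
gripper_width: 0.0852
grip_force: 0.0
```

```bash
python3 mv.py
```

```text
t 6.77 q [-0.2   0.93  1.5  -0.59 -1.72  1.13] p [ 0.914  -0.1083  0.3212] tilt 39.6 @ 49.0 F [ 0.  -0.2 -0.3] w 0.0852
[[0.87, -0.26, 0.419], [-0.456, -0.749, 0.482], [0.188, -0.61, -0.77]]
```

Request:
servo_tool(
  commands=[
    [0, 0, -2, -6.6, 1],
    [0, 0, -2, -6.6, 1],
    [0, 0, -2, -6.6, 1],
    [0, 0, -2, -6.6, 1],
    [0, 0, -2, -6.6, 1],
    [0, 0, -2, -6.6, 1],
    [0, 0, -2, -6.6, 1],
    [0, 0, -2, -6.6, 1],
    [0, 0, -2, -6.6, 1],
    [0, 0, -2, -6.6, 1],
    [0, 0, -2, -6.6, 1],
  ],
)

```text
clock: 7.68
ee_pos: [0.7836, -0.197, 0.4643]
orientation: [[0.494, 0.74, 0.457], [0.571, -0.672, 0.471], [0.655, 0.029, -0.755]]
contact_force: [-0.3, 0.4, -0.2]
gripper_width: 0.0854
grip_force: 0.0
```

```bash
python3 mv.py 0.48,-0.45,0.16
```

```text
t 7.68 q [-0.37  0.74  1.5  -0.7  -1.91  2.4 ] p [ 0.7836 -0.197   0.4643] tilt 41.0 @ 45.8 F [-0.3  0.4 -0.2] w 0.0854
[[0.494, 0.74, 0.457], [0.571, -0.672, 0.471], [0.655, 0.029, -0.755]]
0.48,-0.45,0.16 total [-49.4   -6.32  -2.82] rows 13 each [-3.8  -0.49 -0.22]
```

Request:
servo_tool(
  commands=[
    [-3.8, -0.5, -0.2, 0, 1],
    [-3.8, -0.5, -0.2, 0, 1],
    [-3.8, -0.5, -0.2, 0, 1],
    [-3.8, -0.5, -0.2, 0, 1],
    [-3.8, -0.5, -0.2, 0, 1],
    [-3.8, -0.5, -0.2, 0, 1],
    [-3.8, -0.5, -0.2, 0, 1],
    [-3.8, -0.5, -0.2, 0, 1],
    [-3.8, -0.5, -0.2, 0, 1],
    [-3.8, -0.5, -0.2, 0, 1],
    [-3.8, -0.5, -0.2, 0, 1],
  ],
)

```text
clock: 8.6
ee_pos: [0.5608, -0.4001, 0.2471]
orientation: [[0.563, 0.709, 0.424], [0.532, -0.704, 0.471], [0.633, -0.039, -0.774]]
contact_force: [0.3, 0.3, -1.1]
gripper_width: 0.0849
grip_force: 0.0
```

```bash
python3 mv.py 0.48,-0.43,0.15; python3 - <<'E'
from plant import *
from lib import *
m=camera_model("wrist");im=snapshot("wrist");q=np.load("tee.npy")
b=im[:,:,::-1].copy()
uv=proj(m,tee(*q,.011));cv2.polylines(b,[uv.round().astype(int)],True,(0,0,255),1)
cv2.imwrite("pics/w1.png",b);np.save("w1.npy",im);print(uv.round(0).tolist())
E
```

```text
t 8.6 q [-0.78  0.57  0.67 -0.69 -1.68  3.05] p [ 0.5608 -0.4001  0.2471] tilt 39.3 @ 48.0 F [ 0.3  0.3 -1.1] w 0.0849
[[0.563, 0.709, 0.424], [0.532, -0.704, 0.471], [0.633, -0.039, -0.774]]
0.48,-0.43,0.15 total [-12.28  -3.24   2.68] rows 4 each [-3.07 -0.81  0.67]
[[274.0, 300.0], [278.0, 288.0], [334.0, 299.0], [331.0, 312.0], [310.0, 308.0], [303.0, 338.0], [287.0, 335.0], [295.0, 304.0]]
```

View pics/w1.png

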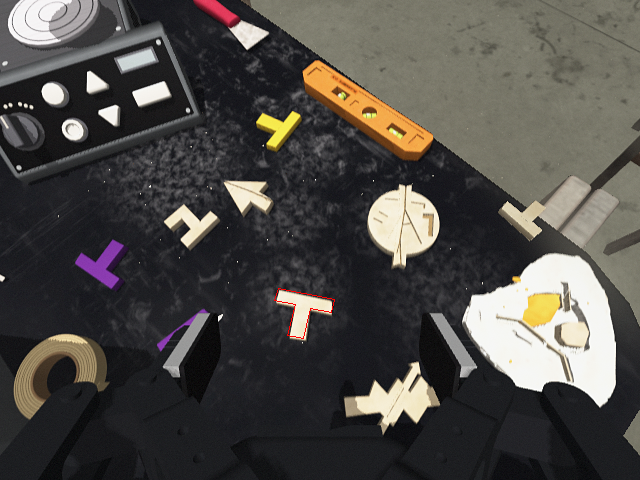

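The view shows the tee at wrist (305,312), within about 2 px of the predicted outline. The purple tees (100,262) and (190,330) and the zigzag (395,395) are clear of the planned grasp. Joint 6 is at its limit, so I unwind it by half a turn, which gives the same grasp.

Request:
servo_tool(
  commands=[
    [0, 0, 0, 7, 0],
    [0, 0, 0, 7, 0],
    [0, 0, 0, 7, 0],
    [0, 0, 0, 7, 0],
    [0, 0, 0, 7, 0],
    [0, 0, 0, 7, 0],
    [0, 0, 0, 7, 0],
    [0, 0, 0, 7, 0],
    [0, 0, 0, 7, 0],
    [0, 0, 0, 7, 0],
    [0, 0, 0, 7, 0],
    [0, 0, 0, 7, 0],
  ],
  force=30,
)

```text
clock: 9.65
ee_pos: [0.5621, -0.3992, 0.2479]
orientation: [[0.762, -0.489, 0.425], [-0.647, -0.6, 0.47], [0.025, -0.634, -0.773]]
contact_force: [0.7, -1.0, -0.9]
gripper_width: 0.0427
grip_force: 0.0
```

Request:
servo_tool(
  commands=[
    [0, 0, 0, 7, 0],
    [0, 0, 0, 7, 0],
    [0, 0, 0, 7, 0],
    [0, 0, 0, 7, 0],
    [0, 0, 0, 7, 0],
    [0, 0, 0, 7, 0],
    [0, 0, 0, 7, 0],
    [0, 0, 0, 7, 0],
    [0, 0, 0, 7, 0],
    [0, 0, 0, 7, 0],
    [0, 0, 0, 7, 0],
    [0, 0, 0, 7, 0],
  ],
)

```text
clock: 10.65
ee_pos: [0.5621, -0.3992, 0.2479]
orientation: [[-0.406, -0.809, 0.425], [-0.664, 0.581, 0.47], [-0.627, -0.091, -0.773]]
contact_force: [0.2, -0.9, -0.0]
gripper_width: 0.0423
grip_force: 0.0
```

Request:
servo_tool(
  commands=[
    [0, 0, 0, 6, 0],
    [0, 0, 0, 3, 0],
  ],
)

```text
clock: 10.82
ee_pos: [0.5621, -0.3992, 0.2478]
orientation: [[-0.527, -0.736, 0.425], [-0.566, 0.677, 0.47], [-0.634, 0.008, -0.773]]
contact_force: [-0.2, 0.3, 0.2]
gripper_width: 0.0425
grip_force: 0.0
```

```bash
python3 - <<'E'
from lib import *
from plant import *
m=camera_model("wrist");print((-m["view"][:3,:3].T@m["view"][:3,3]).round(3))
im=np.load("w1.npy")
# refine lamp from wrist view is later; tee offset check not possible (model moved)
E
python3 mv.py 0.49,-0.425,0.12 0.555,-0.357,0.015
```

```text
[ 0.457 -0.513  0.307]
t 10.82 q [-0.78  0.57  0.67 -0.69 -1.68 -0.04] p [ 0.5621 -0.3992  0.2478] tilt 39.4 @ 47.9 F [-0.2  0.3  0.2] w 0.0425
[[-0.527, -0.736, 0.425], [-0.566, 0.677, 0.47], [-0.634, 0.008, -0.773]]
0.49,-0.425,0.12 total [13.37  3.46  5.61] rows 4 each [3.34 0.87 1.4 ]
0.555,-0.357,0.015 total [-0.62 -0.26 14.08] rows 4 each [-0.15 -0.06  3.52]
```

```bash
python3 mv.py 0.51,-0.41,0.11 0.565,-0.349,0.010
```

```text
t 10.82 q [-0.78  0.57  0.67 -0.69 -1.68 -0.04] p [ 0.5621 -0.3992  0.2478] tilt 39.4 @ 47.9 F [-0.2  0.3  0.2] w 0.0425
[[-0.527, -0.736, 0.425], [-0.566, 0.677, 0.47], [-0.634, 0.008, -0.773]]
0.51,-0.41,0.11 total [12.1   3.    7.94] rows 4 each [3.02 0.75 1.98]
0.565,-0.349,0.010 total [-1.000e-02  1.000e-02  1.294e+01] rows 4 each [-0.    0.    3.24]
```

Request:
servo_tool(
  commands=[
    [3, 0.8, 2, 0, 0],
    [3, 0.8, 2, 0, 0],
    [3, 0.7, 2, 0, 0],
    [3, 0.7, 2, 0, 0],
    [0, 0, 3, 0, 0],
    [0, 0, 3, 0, 0],
    [0, 0, 3, 0, 0],
    [0, 0, 0, 0, 0],
    [0, 0, 0, 0, 0],
  ],
)

```text
clock: 11.57
ee_pos: [0.5495, -0.3661, 0.0389]
orientation: [[-0.524, -0.739, 0.423], [-0.568, 0.673, 0.473], [-0.634, 0.007, -0.773]]
contact_force: [-0.1, -0.3, 0.2]
gripper_width: 0.0428
grip_force: 0.0
```

```bash
python3 mv.py 0.565,-0.349,0.010; python3 - <<'E'
from plant import *
from lib import *
m=camera_model("wrist");im=snapshot("wrist");q=np.load("tee.npy")
b=im[:,:,::-1].copy()
uv=proj(m,tee(*q,.011));cv2.polylines(b,[uv.round().astype(int)],True,(0,0,255),1)
cv2.imwrite("pics/w2.png",b)
E
```

```text
t 11.57 q [-0.76  0.66  0.29 -0.72 -1.31  0.25] p [ 0.5495 -0.3661  0.0389] tilt 39.4 @ 48.2 F [-0.1 -0.3  0.2] w 0.0428
[[-0.524, -0.739, 0.423], [-0.568, 0.673, 0.473], [-0.634, 0.007, -0.773]]
0.565,-0.349,0.010 total [ 0.05 -0.02  3.7 ] rows 1 each [ 0.05 -0.02  3.7 ]
```

View pics/w2.png

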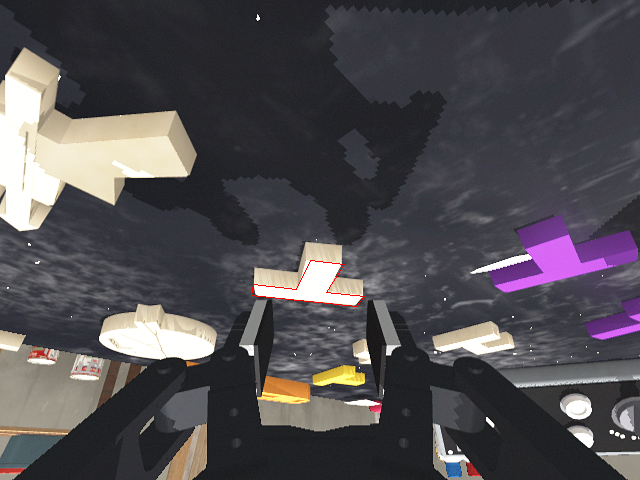

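The tee at (310,275) lies between the pads (270 to 368) and matches the predicted outline. I go down and grip.

Request:
servo_tool(
  commands=[
    [0, 0, 1.8, 0, 0],
    [0, 0, 1.8, 0, 0],
    [0, 0, 0, 0, 0],
    [0, 0, 0, 0, -0.4],
    [0, 0, 0, 0, -0.8],
    [0, 0, 0, 0, -1],
    [0, 0, 0, 0, -1],
    [0, 0, 0, 0, -1],
    [0, 0, 0, 0, -1],
  ],
  force=30,
)

```text
clock: 12.37
ee_pos: [0.5653, -0.3524, 0.0137]
orientation: [[-0.523, -0.737, 0.427], [-0.57, 0.675, 0.468], [-0.634, 0.001, -0.774]]
contact_force: [-2.0, -2.5, 5.2]
gripper_width: 0.0151
grip_force: 28.8
```

```bash
python3 mv.py
```

```text
t 12.37 q [-0.73  0.69  0.27 -0.73 -1.24  0.27] p [ 0.5653 -0.3524  0.0137] tilt 39.3 @ 47.6 F [-2.  -2.5  5.2] w 0.0151
[[-0.523, -0.737, 0.427], [-0.57, 0.675, 0.468], [-0.634, 0.001, -0.774]]
```

Request:
servo_tool(
  commands=[
    [-1.3, 0, -1.6, 0, -1],
    [-1.9, 0, -2.4, 0, -1],
    [-2.5, 0, -3.1, 0, -1],
    [0, 0, 0, 0, -1],
  ],
)

```text
clock: 12.7
ee_pos: [0.5671, -0.355, 0.112]
orientation: [[-0.518, -0.738, 0.433], [-0.576, 0.675, 0.462], [-0.633, -0.01, -0.774]]
contact_force: [1.0, -1.9, 2.0]
gripper_width: 0.0156
grip_force: 27.7
```

```bash
python3 mv.py; python3 - <<'E'
from plant import *
from lib import *
im=snapshot("wrist");cv2.imwrite("pics/w3.png",im[150:450,160:480,::-1].repeat(2,0).repeat(2,1))
E
```

```text
t 12.7 q [-0.73  0.58  0.35 -0.7  -1.37  0.15] p [ 0.5671 -0.355   0.112 ] tilt 39.3 @ 46.8 F [ 1.  -1.9  2. ] w 0.0156
[[-0.518, -0.738, 0.433], [-0.576, 0.675, 0.462], [-0.633, -0.01, -0.774]]
```

View pics/w3.png

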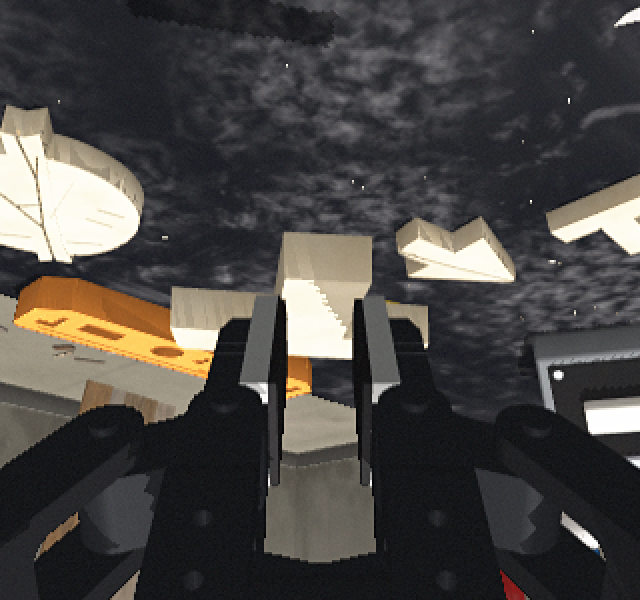

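The tee is held, aligned with the pads. The stem end's lower edge runs from full-image (301.5,266.5) to (346,268.5), and the bar's left lower corner is near (246,294). I back-project these for the tee's offset from the TCP.

```bash
python3 - <<'E'
from plant import *
from lib import *
m=camera_model("wrist");s=get_state();R=s['orientation'];p=s['ee_pos']
d=np.r_[R[:2,2]/np.linalg.norm(R[:2,2])];n=np.array([-d[1],d[0]])
for h in(.096,.099,.102):
    print(h)
    for nm,uv,z in(("stem L bot",(302.5,267),h),("stem R bot",(346,268.5),h),("stem L top",(301.5,292),h+.011),("bar L bot",(246.5,294),h),("bar L top",(246,321),h+.011)):
        w=back(m,uv,z)[:2]-p[:2];print(nm,"fwd %.1f lat %.1f"%(w@d*1000,w@n*1000))
E
```

```text
0.096
stem L bot fwd -23.2 lat -7.3
stem R bot fwd -22.3 lat 11.4
stem L top fwd -21.7 lat -7.4
bar L bot fwd 5.3 lat -36.1
bar L top fwd 13.5 lat -36.4
0.099
stem L bot fwd -28.7 lat -7.0
stem R bot fwd -27.8 lat 10.9
stem L top fwd -28.3 lat -7.0
bar L bot fwd -1.3 lat -34.6
bar L top fwd 5.2 lat -34.6
0.102
stem L bot fwd -34.2 lat -6.7
stem R bot fwd -33.4 lat 10.4
stem L top fwd -34.8 lat -6.7
bar L bot fwd -8.0 lat -33.1
bar L top fwd -3.1 lat -32.9
```

```bash
python3 mv.py 0.54,-0.25,0.24 0.519,0.07,0.267 0.6058,0.1621,0.113
```

```text
t 12.75 q [-0.73  0.59  0.34 -0.7  -1.37  0.15] p [ 0.5665 -0.3539  0.1088] tilt 39.3 @ 47.1 F [-0.6  0.1 -1.2] w 0.0152
[[-0.519, -0.738, 0.431], [-0.574, 0.675, 0.464], [-0.634, -0.007, -0.774]]
0.54,-0.25,0.24 total [-12.9    8.89  -6.47] rows 5 each [-2.58  1.78 -1.29]
0.519,0.07,0.267 total [-18.98  23.13  11.86] rows 8 each [-2.37  2.89  1.48]
0.6058,0.1621,0.113 total [-0.03 -0.09 19.93] rows 5 each [-0.01 -0.02  3.99]
```

Request:
servo_tool(
  commands=[
    [-2.6, 1.8, -1.3, 0, -1],
    [-2.6, 1.8, -1.3, 0, -1],
    [-2.6, 1.8, -1.3, 0, -1],
    [-2.6, 1.8, -1.3, 0, -1],
    [-2.6, 1.8, -1.3, 0, -1],
    [-2.3, 2.8, 1.4, 0, -1],
    [-2.3, 2.8, 1.4, 0, -1],
    [-2.3, 2.8, 1.4, 0, -1],
    [-2.3, 2.8, 1.4, 0, -1],
    [-2.3, 2.8, 1.4, 0, -1],
    [-2.3, 2.8, 1.4, 0, -1],
    [-2.3, 2.8, 1.4, 0, -1],
  ],
)

```text
clock: 13.75
ee_pos: [0.5195, 0.0238, 0.2632]
orientation: [[-0.524, -0.737, 0.426], [-0.568, 0.675, 0.47], [-0.635, 0.004, -0.773]]
contact_force: [1.5, 0.0, -1.0]
gripper_width: 0.0152
grip_force: 27.7
```

Request:
servo_tool(
  commands=[
    [-2, 2, 1, 0, -1],
    [0, 0, 0, 0, -1],
    [0, 0, 0, 0, -1],
  ],
)

```text
clock: 14.0
ee_pos: [0.5193, 0.0538, 0.2684]
orientation: [[-0.521, -0.741, 0.424], [-0.571, 0.672, 0.472], [-0.634, 0.003, -0.773]]
contact_force: [-0.4, -1.0, -0.7]
gripper_width: 0.0151
grip_force: 27.8
```

```bash
python3 mv.py 0.6044,0.1606,0.113
```

```text
t 14.0 q [ 0.04 -0.06 -0.15 -0.56 -1.03 -0.59] p [0.5193 0.0538 0.2684] tilt 39.4 @ 48.0 F [-0.4 -1.  -0.7] w 0.0151
[[-0.521, -0.741, 0.424], [-0.571, 0.672, 0.472], [-0.634, 0.003, -0.773]]
0.6044,0.1606,0.113 total [-0.67  0.82 20.66] rows 6 each [-0.11  0.14  3.44]
```

Now the approach: stop about 2 cm short, check, then lower.

Request:
servo_tool(
  commands=[
    [-0.1, 0.2, 3, 0, -1],
    [-0.1, 0.2, 3, 0, -1],
    [-0.1, 0.1, 3, 0, -1],
    [-0.1, 0.1, 3, 0, -1],
    [-0.1, 0.1, 3, 0, -1],
    [-0.1, 0.1, 2.5, 0, -1],
    [0, 0, 0, 0, -1],
    [0, 0, 0, 0, -1],
  ],
)

```text
clock: 14.67
ee_pos: [0.5917, 0.1418, 0.1345]
orientation: [[-0.527, -0.737, 0.423], [-0.569, 0.676, 0.469], [-0.631, 0.006, -0.776]]
contact_force: [0.9, -0.9, -0.8]
gripper_width: 0.0149
grip_force: 27.8
```

```bash
python3 mv.py 0.6044,0.1606,0.113;python3 - <<'E'
from plant import *
from lib import *
b=snapshot("scene")
cv2.imwrite("pics/s2.png",cv2.resize(b[70:290,150:350,::-1],(600,660))[:600]);
E
```

```text
t 14.67 q [ 0.22  0.18 -0.24 -0.63 -0.66 -0.56] p [0.5917 0.1418 0.1345] tilt 39.1 @ 47.9 F [ 0.9 -0.9 -0.8] w 0.0149
[[-0.527, -0.737, 0.423], [-0.569, 0.676, 0.469], [-0.631, 0.006, -0.776]]
0.6044,0.1606,0.113 total [-0.39  0.32  3.08] rows 1 each [-0.39  0.32  3.08]
```

View pics/s2.png

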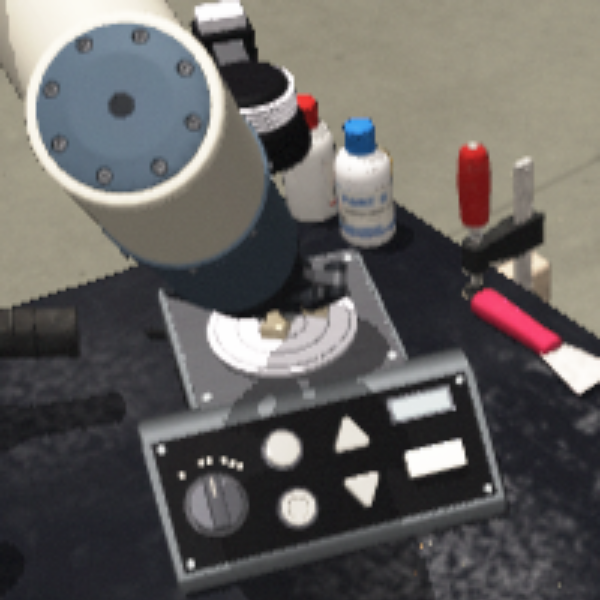

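The tee at crop (275,322) is over the plate and the arm is clear of the head. I lower it.

Request:
servo_tool(
  commands=[
    [-0.2, 0.2, 1.5, 0, -1],
    [-0.2, 0.1, 1.5, 0, -1],
    [0, 0, 0, 0, -1],
    [0, 0, 0, 0, -1],
  ],
)

```text
clock: 15.05
ee_pos: [0.6046, 0.1609, 0.116]
orientation: [[-0.524, -0.738, 0.426], [-0.569, 0.675, 0.47], [-0.634, 0.004, -0.774]]
contact_force: [-0.8, 0.0, -0.3]
gripper_width: 0.015
grip_force: 27.8
```

```bash
python3 mv.py 0.6044,0.1606,0.110
```

```text
t 15.05 q [ 0.26  0.22 -0.23 -0.64 -0.61 -0.56] p [0.6046 0.1609 0.116 ] tilt 39.3 @ 47.8 F [-0.8  0.  -0.3] w 0.015
[[-0.524, -0.738, 0.426], [-0.569, 0.675, 0.47], [-0.634, 0.004, -0.774]]
0.6044,0.1606,0.110 total [ 0.41 -0.    0.44] rows 1 each [ 0.41 -0.    0.44]
```

Request:
servo_tool(
  commands=[
    [0.15, 0, 0.2, 0, -1],
    [0.15, 0, 0.2, 0, -1],
    [0, 0, 0, 0, -1],
    [0, 0, 0, 0, -1],
  ],
)

```text
clock: 15.38
ee_pos: [0.6048, 0.1611, 0.1114]
orientation: [[-0.524, -0.738, 0.426], [-0.569, 0.675, 0.47], [-0.634, 0.004, -0.773]]
contact_force: [-0.2, 0.1, -0.7]
gripper_width: 0.0153
grip_force: 27.8
```

Request:
servo_tool(
  commands=[
    [0.1, 0, 0.12, 0, -1],
    [0.1, 0, 0.12, 0, -1],
    [0, 0, 0, 0, -1],
  ],
)

```text
clock: 15.63
ee_pos: [0.6056, 0.1614, 0.1106]
orientation: [[-0.521, -0.738, 0.429], [-0.569, 0.675, 0.471], [-0.637, 0.002, -0.771]]
contact_force: [-6.6, -2.7, 11.4]
gripper_width: 0.0152
grip_force: 31.2
```

Request:
servo_tool(
  commands=[
    [-0.05, 0, -0.06, 0, -0.6],
    [0, 0, 0, 0, -0.4],
    [0, 0, 0, 0, -0.2],
    [0, 0, 0, 0, 0],
    [0, 0, 0, 0, 0],
    [0, 0, -1, 0, 0],
    [0, 0, -2, 0, 0],
    [0, 0, -3, 0, 0],
    [0, 0, -4, 0, 0],
    [0, 0, -4, 0, 0],
    [0, 0, -4, 0, 0],
    [0, 0, 0, 0, 0],
  ],
)

```text
clock: 16.63
ee_pos: [0.5286, 0.0737, 0.2567]
orientation: [[-0.516, -0.737, 0.437], [-0.569, 0.676, 0.467], [-0.64, -0.007, -0.769]]
contact_force: [0.9, 0.1, 1.5]
gripper_width: 0.0431
grip_force: 0.0
```

```bash
python3 mv.py; python3 - <<'E'
from plant import *
from lib import *
m=camera_model("wrist");im=snapshot("wrist");b=im[:,:,::-1].copy();l=np.load("lamp.npy");a=np.linspace(0,6.28,60)
d=get_state()['orientation'][:2,2];ang=np.arctan2(d[1],d[0])-np.pi/2
cv2.polylines(b,[proj(m,np.c_[l[0]+.06*np.cos(a),l[1]+.06*np.sin(a),a*0+.097]).round().astype(int)],True,(255,0,0),1)
cv2.polylines(b,[proj(m,tee(l[0],l[1],ang,.097)).round().astype(int)],True,(0,0,255),1)
ms=camera_model("scene");s=snapshot("scene")[:,:,::-1].copy()
cv2.polylines(s,[proj(ms,tee(l[0],l[1],ang,.108)).round().astype(int)],True,(0,0,255),1)
M=np.zeros((480,800,3),np.uint8);M[:360,:480]=cv2.resize(b,(480,360));M[:,480:]=cv2.resize(s[140:260,190:270],(320,480),interpolation=cv2.INTER_CUBIC)
cv2.imwrite("pics/w4.png",M)
E
```

```text
t 16.63 q [ 0.1  -0.05 -0.19 -0.54 -0.95 -0.63] p [0.5286 0.0737 0.2567] tilt 39.8 @ 46.9 F [0.9 0.1 1.5] w 0.0431
[[-0.516, -0.737, 0.437], [-0.569, 0.676, 0.467], [-0.64, -0.007, -0.769]]
```

View pics/w4.png

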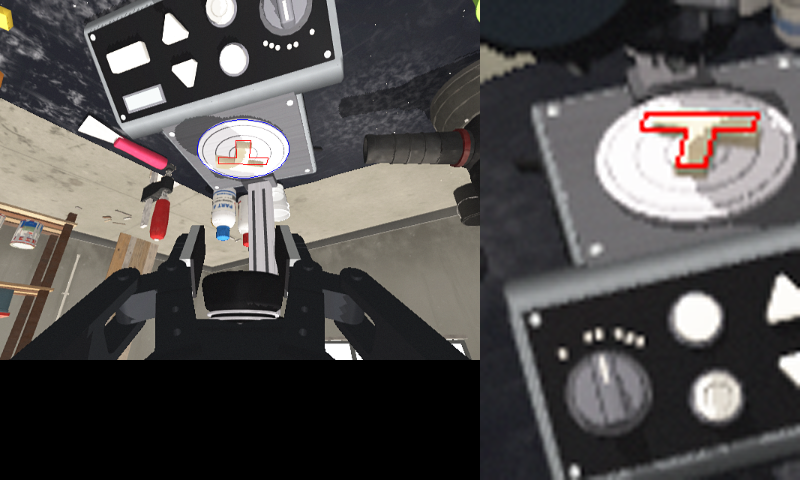

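The tee lies flat and free in the middle of the plate, at wrist-view (242,155) inside the plate circle, within about 4 mm of centre. The knob is still on two dots. I set up panel-frame helpers for the knob push.

```bash
cat > pn.py <<'E'
import sys
from lib import *
from plant import *
# usage: pn.py turn_deg px,py,pz[mm] ... ; moves of TCP in panel coordinates
l=np.load("lamp.npy");RW=Rz(l[2])@RP;O=np.array([l[0],l[1],0])+Rz(l[2])@[l[3],0,l[4]]
s=get_state();R=s['orientation'];p=RW.T@(s['ee_pos']-O)*1000;A=RW.T@R
print("t",round(s['clock'],2),"panel TCP",p.round(1),"F panel",(RW.T@s['contact_force']).round(1),"w",round(s['gripper_width'],3),"q",s['joints'].round(2))
print("best turn",np.degrees(np.arctan2(-(A[1,0]),A[1,1])).round(1) , "axes in panel",A.round(2).tolist())
R=A@Rz(np.radians(float(sys.argv[1])))
print("corner z rel TCP",[(i,j,(R@[i,j,0]).round(1).tolist()) for i in(-11,11) for j in(-14.5,14.5)])
for a in sys.argv[2:]:
    t=np.array([float(v) for v in a.split(',')]);d=R.T@(t-p)/10;n=max(1,int(np.ceil(np.linalg.norm(d)/4.1)))
    print(a,"total",d.round(2),"rows",n,"each",(d/n).round(2));p=t
E
python3 pn.py 0
```

```text
t 16.73 panel TCP [139.   38.8 140.5] F panel [ 0.1  0.  -0.6] w 0.043 q [ 0.1  -0.05 -0.19 -0.55 -0.95 -0.63]
best turn -15.8 axes in panel [[-0.96, 0.26, -0.04], [0.27, 0.94, -0.22], [-0.02, -0.22, -0.98]]
corner z rel TCP [(-11, -14.5, [6.8, -16.5, 3.4]), (-11, 14.5, [14.4, 10.7, -2.9]), (11, -14.5, [-14.4, -10.7, 2.9]), (11, 14.5, [-6.8, 16.5, -3.4])]
```

Request:
servo_tool(
  commands=[
    [0, 0, 0, -5.5, -1],
    [0, 0, 0, -5.5, -1],
    [0, 0, 0, -5, -1],
    [0, 0, 0, 0, -1],
  ],
)

```text
clock: 17.07
ee_pos: [0.5275, 0.0771, 0.2466]
orientation: [[-0.299, -0.855, 0.424], [-0.734, 0.49, 0.47], [-0.609, -0.171, -0.774]]
contact_force: [-0.5, 0.9, -0.2]
gripper_width: 0.0004
grip_force: 0.0
```

```bash
python3 pn.py 0 18,118,60 18,118,15
```

```text
t 17.07 panel TCP [137.1  39.8 136.8] F panel [ 0.4  0.8 -0.5] w 0.0 q [ 0.11 -0.04 -0.2  -0.55 -0.95 -0.35]
best turn 0.3 axes in panel [[-1.0, -0.01, -0.04], [-0.0, 0.98, -0.21], [0.04, -0.21, -0.98]]
corner z rel TCP [(-11, -14.5, [11.2, -14.1, 2.6]), (-11, 14.5, [10.8, 14.2, -3.5]), (11, -14.5, [-10.8, -14.2, 3.5]), (11, 14.5, [-11.2, 14.1, -2.6])]
18,118,60 total [11.53  9.43  6.33] rows 4 each [2.88 2.36 1.58]
18,118,15 total [-0.19  0.95  4.39] rows 2 each [-0.1   0.48  2.2 ]
```

Request:
servo_tool(
  commands=[
    [2.9, 2.4, 1.6, 0, -1],
    [2.9, 2.4, 1.6, 0, -1],
    [2.9, 2.3, 1.6, 0, -1],
    [2.9, 2.3, 1.6, 0, -1],
    [0, 0, 0, 0, -1],
    [0, 0.4, 2, 0, -1],
    [-0.1, 0.5, 2.2, 0, -1],
    [0, 0, 0, 0, -1],
    [0, 0, 0, 0, -1],
  ],
)

```text
clock: 17.82
ee_pos: [0.45, 0.0934, 0.077]
orientation: [[-0.303, -0.854, 0.423], [-0.732, 0.492, 0.47], [-0.61, -0.167, -0.775]]
contact_force: [0.3, 0.2, 0.6]
gripper_width: 0.0003
grip_force: 0.0
```

```bash
python3 pn.py 0 18,105,15
```

```text
t 17.82 panel TCP [ 16.9 117.6  16.3] F panel [ 0.6 -0.2  0.2] w 0.0 q [ 0.1   0.02 -0.55 -0.82 -0.62  0.03]
best turn -0.0 axes in panel [[-1.0, -0.01, -0.04], [0.0, 0.98, -0.21], [0.04, -0.21, -0.98]]
corner z rel TCP [(-11, -14.5, [11.1, -14.2, 2.6]), (-11, 14.5, [10.9, 14.2, -3.5]), (11, -14.5, [-10.9, -14.2, 3.5]), (11, 14.5, [-11.1, 14.2, -2.6])]
18,105,15 total [-0.12 -1.21  0.39] rows 1 each [-0.12 -1.21  0.39]
```

Request:
servo_tool(
  commands=[
    [0, -0.4, 0.1, 0, -1],
    [0, -0.4, 0.1, 0, -1],
    [0, -0.4, 0.1, 0, -1],
    [0, -0.3, 0.1, 0, -1],
    [0, 0, 0, 0, -1],
  ],
)

```text
clock: 18.23
ee_pos: [0.4642, 0.0882, 0.0776]
orientation: [[-0.301, -0.855, 0.423], [-0.732, 0.491, 0.472], [-0.611, -0.167, -0.773]]
contact_force: [-7.1, 2.0, 5.0]
gripper_width: 0.0
grip_force: 3.6
```

```bash
python3 pn.py 0
```

```text
t 18.23 panel TCP [ 17.7 102.6  16.4] F panel [2.5 7.3 4.3] w 0.0 q [ 0.07  0.05 -0.51 -0.82 -0.64  0.05]
best turn 0.1 axes in panel [[-1.0, -0.01, -0.04], [-0.0, 0.98, -0.21], [0.04, -0.21, -0.98]]
corner z rel TCP [(-11, -14.5, [11.1, -14.2, 2.6]), (-11, 14.5, [10.8, 14.2, -3.5]), (11, -14.5, [-10.8, -14.2, 3.5]), (11, 14.5, [-11.1, 14.2, -2.6])]
```

Contact is at 7 N, so I push on a little.

Request:
servo_tool(
  commands=[
    [0, -0.2, 0, 0, -1],
    [0, -0.2, 0, 0, -1],
    [0, -0.2, 0, 0, -1],
    [0, 0, 0, 0, -1],
  ],
)

```text
clock: 18.57
ee_pos: [0.4702, 0.0849, 0.0789]
orientation: [[-0.301, -0.854, 0.425], [-0.732, 0.492, 0.471], [-0.611, -0.17, -0.773]]
contact_force: [-0.3, 1.6, 0.4]
gripper_width: -0.0
grip_force: 0.8
```

```bash
python3 pn.py 0
```

```text
t 18.57 panel TCP [18.  95.7 17.8] F panel [ 1.3  0.9 -0.5] w -0.0 q [ 0.06  0.06 -0.5  -0.82 -0.65  0.05]
best turn 0.1 axes in panel [[-1.0, -0.01, -0.04], [-0.0, 0.98, -0.21], [0.04, -0.21, -0.98]]
corner z rel TCP [(-11, -14.5, [11.1, -14.1, 2.6]), (-11, 14.5, [10.8, 14.2, -3.5]), (11, -14.5, [-10.8, -14.2, 3.5]), (11, 14.5, [-11.1, 14.1, -2.6])]
```

Request:
servo_tool(
  commands=[
    [0, 1, 0, 0, -1],
    [0, 0.5, -1, 0, -1],
    [0, 0, -3, 0, -1],
    [0, 0, -3, 0, -1],
    [0, 0, 0, 0, -1],
  ],
)

```text
clock: 18.98
ee_pos: [0.4283, 0.0573, 0.1345]
orientation: [[-0.296, -0.852, 0.432], [-0.734, 0.492, 0.468], [-0.611, -0.179, -0.771]]
contact_force: [0.7, -0.9, 0.4]
gripper_width: 0.0004
grip_force: 0.0
```

```bash
python3 pn.py 0 23,30,60 23,30,20; python3 - <<'E'
from plant import *
from lib import *
s=snapshot("scene");w=snapshot("wrist");t=snapshot("top")
M=np.zeros((600,800,3),np.uint8);M[:400,:400]=cv2.resize(s[150:283,190:323],(400,400));M[:400,400:]=cv2.resize(t[190:350,130:290],(400,400));M[400:,:266]=cv2.resize(w,(266,200))
cv2.imwrite("pics/k1.png",M[:,:,::-1])
E
```

```text
t 18.98 panel TCP [ 21.9 123.9  87.1] F panel [-0.2 -1.   0.6] w 0.0 q [ 0.02 -0.11 -0.52 -0.71 -0.78 -0.06]
best turn 0.4 axes in panel [[-1.0, -0.02, -0.04], [-0.01, 0.98, -0.22], [0.04, -0.22, -0.97]]
corner z rel TCP [(-11, -14.5, [11.2, -14.1, 2.7]), (-11, 14.5, [10.8, 14.2, -3.6]), (11, -14.5, [-10.8, -14.2, 3.6]), (11, 14.5, [-11.2, 14.1, -2.7])]
23,30,60 total [-0.15 -8.56  4.71] rows 3 each [-0.05 -2.85  1.57]
23,30,20 total [-0.16  0.88  3.9 ] rows 1 each [-0.16  0.88  3.9 ]
```

View pics/k1.png

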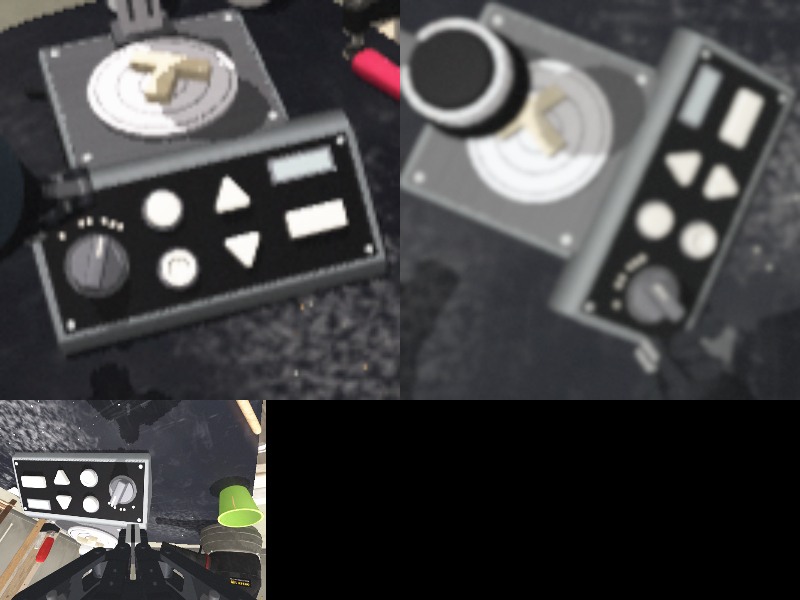

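The tee is flat in the middle of the plate. The knob has turned, with the pointer near crop (102,240), and I measure its angle numerically.

```bash
cat > ka.py <<'E'
from lib import *
from plant import *
l=np.load("lamp.npy");RW=Rz(l[2])@RP;O=np.array([l[0],l[1],0])+Rz(l[2])@[l[3],0,l[4]]
th=np.arange(-.9,1.0,.1)
def run(n,im):
    m=camera_model(n);g=im.min(2).astype(np.float32);v=[]
    for t in th:
        r=np.linspace(9,17,9);P=np.c_[-6+r*np.cos(t),88-r*np.sin(t),r*0+30]/1000
        uv=proj(m,P@RW.T+O).astype(np.float32);v.append(cv2.remap(g,uv[None,:,0],uv[None,:,1],cv2.INTER_LINEAR).mean())
    print(n,[(round(float(a),1),int(b)) for a,b in zip(th,v)])
if __name__=="__main__":
    run("scene",cv2.imread("pics/scene0.png"))
    for n in("scene","wrist"):run(n,snapshot(n))
E
python3 ka.py
```

```text
scene [(-0.9, 135), (-0.8, 131), (-0.7, 128), (-0.6, 126), (-0.5, 129), (-0.4, 141), (-0.3, 161), (-0.2, 186), (-0.1, 217), (-0.0, 211), (0.1, 169), (0.2, 135), (0.3, 116), (0.4, 107), (0.5, 124), (0.6, 131), (0.7, 132), (0.8, 132), (0.9, 133)]
scene [(-0.9, 135), (-0.8, 133), (-0.7, 134), (-0.6, 133), (-0.5, 134), (-0.4, 133), (-0.3, 130), (-0.2, 127), (-0.1, 126), (-0.0, 136), (0.1, 153), (0.2, 168), (0.3, 198), (0.4, 214), (0.5, 169), (0.6, 132), (0.7, 108), (0.8, 93), (0.9, 91)]
wrist [(-0.9, 206), (-0.8, 197), (-0.7, 182), (-0.6, 167), (-0.5, 147), (-0.4, 119), (-0.3, 106), (-0.2, 98), (-0.1, 113), (-0.0, 139), (0.1, 184), (0.2, 220), (0.3, 222), (0.4, 228), (0.5, 254), (0.6, 249), (0.7, 215), (0.8, 191), (0.9, 136)]
```

```bash
python3 pn.py 0 18,112,18 18,98,18
```

```text
t 19.23 panel TCP [ 19.9 125.4  82.4] F panel [-0.4  2.2 -0.6] w 0.0 q [ 0.02 -0.1  -0.52 -0.72 -0.78 -0.05]
best turn 0.1 axes in panel [[-1.0, -0.01, -0.04], [-0.0, 0.98, -0.21], [0.04, -0.21, -0.98]]
corner z rel TCP [(-11, -14.5, [11.1, -14.1, 2.6]), (-11, 14.5, [10.8, 14.2, -3.5]), (11, -14.5, [-10.8, -14.2, 3.5]), (11, 14.5, [-11.1, 14.1, -2.6])]
18,112,18 total [-0.07  0.07  6.58] rows 2 each [-0.03  0.03  3.29]
18,98,18 total [ 0.   -1.37  0.3 ] rows 1 each [ 0.   -1.37  0.3 ]
```

Request:
servo_tool(
  commands=[
    [0, 0, 3.3, 0, -1],
    [0, 0, 3.3, 0, -1],
    [0, 0, 0, 0, -1],
    [0, -0.7, 0.15, 0, -1],
    [0, -0.7, 0.15, 0, -1],
    [0, 0, 0, 0, -1],
    [0, 0, 0, 0, -1],
  ],
)

```text
clock: 19.82
ee_pos: [0.47, 0.084, 0.0802]
orientation: [[-0.3, -0.853, 0.427], [-0.733, 0.493, 0.469], [-0.611, -0.173, -0.773]]
contact_force: [0.2, -0.3, 0.2]
gripper_width: -0.0002
grip_force: 0.0
```

Request:
servo_tool(
  commands=[
    [0, -0.2, 0, 0, -1],
    [0, -0.2, 0, 0, -1],
    [0, 0, 0, 0, -1],
    [0, 0, 0, 0, -1],
  ],
)

```text
clock: 20.15
ee_pos: [0.4727, 0.0825, 0.0804]
orientation: [[-0.3, -0.853, 0.427], [-0.733, 0.492, 0.47], [-0.611, -0.172, -0.773]]
contact_force: [-0.1, -0.4, -0.3]
gripper_width: 0.0001
grip_force: 0.0
```

```bash
python3 pn.py 0; python3 ka.py
```

```text
t 20.15 panel TCP [18.  92.5 19.8] F panel [-0.6 -0.1  0. ] w 0.0 q [ 0.06  0.06 -0.5  -0.82 -0.66  0.06]
best turn 0.2 axes in panel [[-1.0, -0.01, -0.04], [-0.0, 0.98, -0.21], [0.04, -0.21, -0.98]]
corner z rel TCP [(-11, -14.5, [11.2, -14.1, 2.7]), (-11, 14.5, [10.8, 14.2, -3.6]), (11, -14.5, [-10.8, -14.2, 3.6]), (11, 14.5, [-11.2, 14.1, -2.7])]
scene [(-0.9, 135), (-0.8, 131), (-0.7, 128), (-0.6, 126), (-0.5, 129), (-0.4, 141), (-0.3, 161), (-0.2, 186), (-0.1, 217), (-0.0, 211), (0.1, 169), (0.2, 135), (0.3, 116), (0.4, 107), (0.5, 124), (0.6, 131), (0.7, 132), (0.8, 132), (0.9, 133)]
scene [(-0.9, 95), (-0.8, 93), (-0.7, 90), (-0.6, 88), (-0.5, 87), (-0.4, 90), (-0.3, 88), (-0.2, 87), (-0.1, 91), (-0.0, 92), (0.1, 95), (0.2, 102), (0.3, 118), (0.4, 144), (0.5, 189), (0.6, 190), (0.7, 159), (0.8, 130), (0.9, 105)]
wrist [(-0.9, 170), (-0.8, 172), (-0.7, 158), (-0.6, 118), (-0.5, 90), (-0.4, 119), (-0.3, 161), (-0.2, 155), (-0.1, 152), (-0.0, 68), (0.1, 86), (0.2, 115), (0.3, 180), (0.4, 183), (0.5, 188), (0.6, 254), (0.7, 254), (0.8, 231), (0.9, 202)]
```

Request:
servo_tool(
  commands=[
    [0, 1, -0.5, 0, -1],
    [0, 0.5, -2, 0, -1],
    [0, 0, -3, 0, -1],
    [0, 0, 0, 0, -1],
  ],
)

```text
clock: 20.58
ee_pos: [0.4364, 0.0629, 0.1234]
orientation: [[-0.296, -0.853, 0.43], [-0.734, 0.491, 0.469], [-0.611, -0.177, -0.772]]
contact_force: [-0.6, -1.2, -0.0]
gripper_width: 0.0
grip_force: 0.0
```

```bash
python3 ka.py | tail -2; python3 pn.py 0 23,25,50 23,25,20 23,25,6
```

```text
scene [(-0.9, 136), (-0.8, 136), (-0.7, 136), (-0.6, 135), (-0.5, 134), (-0.4, 131), (-0.3, 128), (-0.2, 131), (-0.1, 132), (-0.0, 131), (0.1, 132), (0.2, 139), (0.3, 152), (0.4, 172), (0.5, 204), (0.6, 200), (0.7, 163), (0.8, 126), (0.9, 99)]
wrist [(-0.9, 214), (-0.8, 203), (-0.7, 184), (-0.6, 168), (-0.5, 148), (-0.4, 133), (-0.3, 119), (-0.2, 102), (-0.1, 96), (-0.0, 91), (0.1, 116), (0.2, 169), (0.3, 205), (0.4, 234), (0.5, 232), (0.6, 253), (0.7, 255), (0.8, 239), (0.9, 221)]
t 20.68 panel TCP [ 20.5 118.8  70.8] F panel [ 0.1 -0.  -0. ] w 0.0 q [ 0.03 -0.07 -0.52 -0.74 -0.75 -0.04]
best turn 0.2 axes in panel [[-1.0, -0.01, -0.04], [-0.0, 0.98, -0.22], [0.04, -0.22, -0.98]]
corner z rel TCP [(-11, -14.5, [11.2, -14.1, 2.7]), (-11, 14.5, [10.8, 14.2, -3.6]), (11, -14.5, [-10.8, -14.2, 3.6]), (11, 14.5, [-11.2, 14.1, -2.7])]
23,25,50 total [-0.3  -8.72  4.05] rows 3 each [-0.1  -2.91  1.35]
23,25,20 total [-0.12  0.65  2.93] rows 1 each [-0.12  0.65  2.93]
23,25,6 total [-0.06  0.3   1.37] rows 1 each [-0.06  0.3   1.37]
```

The knob now reads about 0.6 rad after bias, which is three dots. Next the power key: hover first, then press along the panel normal.

Request:
servo_tool(
  commands=[
    [-0.1, -2.9, 1.4, 0, -1],
    [-0.1, -2.9, 1.3, 0, -1],
    [-0.1, -2.9, 1.3, 0, -1],
    [0, 0, 0, 0, -1],
    [-0.1, 0.6, 2.9, 0, -1],
    [0, 0, 0, 0, -1],
    [0, 0.1, 0.4, 0, -1],
    [0, 0.1, 0.4, 0, -1],
    [0, 0, 0, 0, -1],
    [0, 0, 0, 0, -1],
  ],
)

```text
clock: 21.52
ee_pos: [0.5378, 0.0644, 0.0767]
orientation: [[-0.3, -0.854, 0.426], [-0.733, 0.492, 0.47], [-0.611, -0.172, -0.773]]
contact_force: [0.2, 0.2, -0.6]
gripper_width: 0.0001
grip_force: 0.0
```

```bash
python3 pn.py 0 23,25,4
```

```text
t 21.52 panel TCP [21.9 25.5 11.7] F panel [-0.2 -0.2 -0.6] w 0.0 q [ 0.    0.19 -0.35 -0.82 -0.7   0.09]
best turn 0.2 axes in panel [[-1.0, -0.01, -0.04], [-0.0, 0.98, -0.21], [0.04, -0.21, -0.98]]
corner z rel TCP [(-11, -14.5, [11.2, -14.1, 2.7]), (-11, 14.5, [10.8, 14.2, -3.6]), (11, -14.5, [-10.8, -14.2, 3.6]), (11, 14.5, [-11.2, 14.1, -2.7])]
23,25,4 total [-0.14  0.12  0.76] rows 1 each [-0.14  0.12  0.76]
```

Request:
servo_tool(
  commands=[
    [0, 0.04, 0.2, 0, -1],
    [0, 0.04, 0.2, 0, -1],
    [0, 0.04, 0.2, 0, -1],
    [0, 0, 0, 0, -1],
  ],
)

```text
clock: 21.85
ee_pos: [0.5395, 0.0671, 0.0733]
orientation: [[-0.297, -0.854, 0.427], [-0.734, 0.491, 0.469], [-0.611, -0.174, -0.773]]
contact_force: [-8.8, -6.6, 15.1]
gripper_width: 0.0003
grip_force: 8.7
```

```bash
python3 pn.py 0 |head -1
```

```text
t 21.85 panel TCP [22.1 24.9  7.1] F panel [ 2.5  5.6 17.7] w 0.0 q [ 0.01  0.2  -0.35 -0.82 -0.69  0.1 ]
```

Power is home (17.7 N, TCP at 7.1 mm). Now I retreat and go to the up key.

Request:
servo_tool(
  commands=[
    [0, -0.2, -1, 0, -1],
    [0, -0.2, -1, 0, -1],
    [0, 0, 0, 0, -1],
  ],
)

```text
clock: 22.1
ee_pos: [0.5349, 0.0555, 0.0897]
orientation: [[-0.299, -0.853, 0.428], [-0.733, 0.492, 0.469], [-0.611, -0.174, -0.772]]
contact_force: [-0.1, -0.6, 0.5]
gripper_width: -0.0002
grip_force: 0.0
```

```bash
python3 pn.py 0 22,-26,26 22,-26,13
```

```text
t 22.1 panel TCP [23.  24.8 27.7] F panel [-0.1 -0.1  0.8] w -0.0 q [-0.02  0.17 -0.35 -0.79 -0.73  0.07]
best turn 0.3 axes in panel [[-1.0, -0.01, -0.04], [-0.0, 0.98, -0.22], [0.04, -0.22, -0.98]]
corner z rel TCP [(-11, -14.5, [11.2, -14.1, 2.7]), (-11, 14.5, [10.8, 14.2, -3.6]), (11, -14.5, [-10.8, -14.2, 3.6]), (11, 14.5, [-11.2, 14.1, -2.7])]
22,-26,26 total [ 0.12 -4.92  1.27] rows 2 each [ 0.06 -2.46  0.63]
22,-26,13 total [-0.05  0.28  1.27] rows 1 each [-0.05  0.28  1.27]
```

Request:
servo_tool(
  commands=[
    [0.1, -2.4, 0.6, 0, -1],
    [0.1, -2.4, 0.6, 0, -1],
    [0, 0, 0, 0, -1],
    [0, 0.3, 1.2, 0, -1],
    [0, 0, 0, 0, -1],
    [0, 0.04, 0.2, 0, -1],
    [0, 0, 0, 0, -1],
  ],
)

```text
clock: 22.68
ee_pos: [0.582, 0.0454, 0.0735]
orientation: [[-0.3, -0.854, 0.425], [-0.733, 0.492, 0.47], [-0.61, -0.171, -0.774]]
contact_force: [-0.8, -3.7, 1.7]
gripper_width: -0.0002
grip_force: 1.3
```

```bash
python3 pn.py 0 |head -1
```

```text
t 22.68 panel TCP [ 19.3 -22.7   9.7] F panel [-1.8 -0.6  3.7] w -0.0 q [-0.04  0.27 -0.25 -0.8  -0.74  0.1 ]
```

Request:
servo_tool(
  commands=[
    [0, 0.04, 0.15, 0, -1],
    [0, 0.04, 0.15, 0, -1],
    [0, 0.04, 0.15, 0, -1],
    [0, 0, 0, 0, -1],
  ],
)

```text
clock: 23.02
ee_pos: [0.5829, 0.0467, 0.0717]
orientation: [[-0.298, -0.854, 0.426], [-0.735, 0.49, 0.469], [-0.609, -0.173, -0.774]]
contact_force: [-11.4, -10.1, 14.0]
gripper_width: -0.0002
grip_force: 10.1
```

```bash
python3 pn.py 0 |head -1
```

```text
t 23.02 panel TCP [ 19.3 -23.    7.3] F panel [-1.4  6.7 19.5] w -0.0 q [-0.04  0.28 -0.25 -0.81 -0.74  0.11]
```

Up key is home. Next the ring.

Request:
servo_tool(
  commands=[
    [0, -0.3, -1.2, 0, -1],
    [0, -0.4, -1.6, 0, -1],
    [0, 0, 0, 0, -1],
  ],
)

```text
clock: 23.27
ee_pos: [0.5784, 0.0305, 0.0959]
orientation: [[-0.298, -0.853, 0.429], [-0.733, 0.492, 0.469], [-0.611, -0.175, -0.772]]
contact_force: [0.3, -0.8, 1.7]
gripper_width: -0.0002
grip_force: 0.0
```

```bash
python3 pn.py 0 -23,27,33 -23,27,12
```

```text
t 23.27 panel TCP [ 22.1 -25.1  36.6] F panel [ 0.7 -0.6  1.7] w -0.0 q [-0.07  0.24 -0.23 -0.78 -0.79  0.08]
best turn 0.3 axes in panel [[-1.0, -0.01, -0.04], [-0.0, 0.98, -0.22], [0.04, -0.22, -0.98]]
corner z rel TCP [(-11, -14.5, [11.2, -14.1, 2.7]), (-11, 14.5, [10.8, 14.2, -3.6]), (11, -14.5, [-10.8, -14.2, 3.6]), (11, 14.5, [-11.2, 14.1, -2.7])]
-23,27,33 total [ 4.46  5.22 -0.61] rows 2 each [ 2.23  2.61 -0.3 ]
-23,27,12 total [-0.08  0.45  2.05] rows 1 each [-0.08  0.45  2.05]
```

Request:
servo_tool(
  commands=[
    [2.2, 2.6, -0.3, 0, -1],
    [2.3, 2.6, -0.3, 0, -1],
    [0, 0, 0, 0, -1],
    [0, 0.2, 1, 0, -1],
    [0, 0.2, 1, 0, -1],
    [0, 0, 0, 0, -1],
    [0, 0, 0, 0, -1],
  ],
)

```text
clock: 23.85
ee_pos: [0.5227, 0.0331, 0.045]
orientation: [[-0.299, -0.854, 0.425], [-0.733, 0.491, 0.47], [-0.61, -0.171, -0.773]]
contact_force: [-1.4, -2.0, 0.8]
gripper_width: 0.0
grip_force: 1.4
```

```bash
python3 pn.py 0 |head -1
```

```text
t 23.85 panel TCP [-25.1  27.4   9.7] F panel [-1.3  0.5  2.2] w 0.0 q [-0.11  0.24 -0.38 -0.89 -0.72  0.26]
```

Request:
servo_tool(
  commands=[
    [0, 0.04, 0.2, 0, -1],
    [0, 0.04, 0.15, 0, -1],
    [0, 0.04, 0.15, 0, -1],
    [0, 0, 0, 0, -1],
  ],
)

```text
clock: 24.18
ee_pos: [0.5235, 0.0345, 0.043]
orientation: [[-0.297, -0.854, 0.427], [-0.735, 0.49, 0.469], [-0.61, -0.174, -0.773]]
contact_force: [-12.0, -9.2, 19.4]
gripper_width: 0.0002
grip_force: 12.2
```

```bash
python3 pn.py 0 |head -1
```

```text
t 24.18 panel TCP [-25.1  27.3   7.2] F panel [ 2.5  7.6 23.3] w 0.0 q [-0.1   0.24 -0.38 -0.89 -0.71  0.27]
```

Ring is home. Next the start bar, passing well above the down key.

Request:
servo_tool(
  commands=[
    [0, -0.3, -1.2, 0, -1],
    [0, -0.6, -2.6, 0, -1],
    [0, 0, 0, 0, -1],
  ],
)

```text
clock: 24.43
ee_pos: [0.5164, 0.0113, 0.0755]
orientation: [[-0.297, -0.853, 0.43], [-0.734, 0.492, 0.468], [-0.61, -0.177, -0.772]]
contact_force: [0.3, -0.4, 1.7]
gripper_width: 0.0002
grip_force: 0.0
```

```bash
python3 pn.py 0 -12,-85,42 -12,-85,12
```

```text
t 24.43 panel TCP [-22.7  24.9  47.7] F panel [ 0.9 -0.4  1.5] w 0.0 q [-0.15  0.19 -0.36 -0.83 -0.79  0.22]
best turn 0.4 axes in panel [[-1.0, -0.02, -0.04], [-0.01, 0.98, -0.22], [0.04, -0.22, -0.98]]
corner z rel TCP [(-11, -14.5, [11.2, -14.1, 2.7]), (-11, 14.5, [10.8, 14.2, -3.6]), (11, -14.5, [-10.8, -14.2, 3.6]), (11, 14.5, [-11.2, 14.1, -2.7])]
-12,-85,42 total [ -1.03 -10.61   2.91] rows 3 each [-0.34 -3.54  0.97]
-12,-85,12 total [-0.12  0.65  2.93] rows 1 each [-0.12  0.65  2.93]
```

Request:
servo_tool(
  commands=[
    [-0.3, -3.5, 0.9, 0, -1],
    [-0.3, -3.5, 0.9, 0, -1],
    [-0.3, -3.5, 0.9, 0, -1],
    [0, 0, 0, 0, -1],
    [-0.1, 0.3, 1.3, 0, -1],
    [0, 0.3, 1.3, 0, -1],
    [0, 0, 0, 0, -1],
    [0, 0, 0, 0, -1],
  ],
)

```text
clock: 25.1
ee_pos: [0.6238, -0.0024, 0.0531]
orientation: [[-0.301, -0.855, 0.424], [-0.733, 0.491, 0.471], [-0.61, -0.169, -0.774]]
contact_force: [-1.0, -1.2, -0.1]
gripper_width: 0.0001
grip_force: 0.6
```

```bash
python3 pn.py 0 -12,-84,10|grep -v corner
```

```text
t 25.1 panel TCP [-15.4 -79.6  12.2] F panel [-1.2  0.5  0.9] w 0.0 q [-0.14  0.39 -0.13 -0.81 -0.81  0.18]
best turn 0.1 axes in panel [[-1.0, -0.01, -0.04], [-0.0, 0.98, -0.21], [0.04, -0.21, -0.98]]
-12,-84,10 total [-0.35 -0.39  0.29] rows 1 each [-0.35 -0.39  0.29]
```

Request:
servo_tool(
  commands=[
    [0, 0.04, 0.2, 0, -1],
    [0, 0.04, 0.2, 0, -1],
    [0, 0.04, 0.2, 0, -1],
    [0, 0.04, 0.1, 0, -1],
    [0, 0, 0, 0, -1],
  ],
)

```text
clock: 25.52
ee_pos: [0.6258, 0.0001, 0.0499]
orientation: [[-0.299, -0.854, 0.426], [-0.734, 0.491, 0.47], [-0.61, -0.172, -0.773]]
contact_force: [-9.3, -4.7, 11.3]
gripper_width: -0.0004
grip_force: 6.9
```

```bash
python3 pn.py 0|head -1
```

```text
t 25.52 panel TCP [-15.1 -80.5   7.7] F panel [ 1.2  6.8 13.7] w -0.0 q [-0.13  0.39 -0.13 -0.82 -0.8   0.19]
```

Start is home. I retreat and take one last look.

Request:
servo_tool(
  commands=[
    [0, -0.3, -1.2, 0, -1],
    [0, -0.6, -2.6, 0, -1],
    [0, 0, -4, 0, -1],
    [0, 0, -4, 0, -1],
    [0, 0, -4, 0, -1],
    [0, 0, 0, 0, -1],
    [0, 0, 0, 0, -1],
  ],
)

```text
clock: 26.1
ee_pos: [0.5677, -0.0795, 0.1755]
orientation: [[-0.298, -0.851, 0.431], [-0.733, 0.494, 0.467], [-0.611, -0.177, -0.772]]
contact_force: [0.8, 0.2, -0.8]
gripper_width: 0.0001
grip_force: 0.0
```

```bash
python3 ka.py | tail -2; python3 mv.py;python3 - <<'E'
from plant import *
from lib import *
s=snapshot("scene");t=snapshot("top")
M=np.zeros((600,800,3),np.uint8);M[:400,:400]=cv2.resize(s[150:283,190:323],(400,400));M[:400,400:]=cv2.resize(t[190:350,130:290],(400,400));M[400:,:266]=cv2.resize(s,(266,200));M[400:,266:532]=cv2.resize(t,(266,200))
cv2.imwrite("pics/f.png",M[:,:,::-1])
E
```

```text
scene [(-0.9, 140), (-0.8, 140), (-0.7, 140), (-0.6, 138), (-0.5, 137), (-0.4, 134), (-0.3, 130), (-0.2, 134), (-0.1, 136), (-0.0, 135), (0.1, 136), (0.2, 143), (0.3, 157), (0.4, 177), (0.5, 208), (0.6, 205), (0.7, 167), (0.8, 130), (0.9, 102)]
wrist [(-0.9, 48), (-0.8, 48), (-0.7, 48), (-0.6, 45), (-0.5, 84), (-0.4, 86), (-0.3, 49), (-0.2, 53), (-0.1, 55), (-0.0, 64), (0.1, 82), (0.2, 118), (0.3, 167), (0.4, 184), (0.5, 236), (0.6, 237), (0.7, 184), (0.8, 173), (0.9, 153)]
t 26.2 q [-0.3   0.21 -0.07 -0.71 -1.08  0.11] p [ 0.5669 -0.0778  0.1722] tilt 39.4 @ 47.8 F [ 0.2  0.9 -0.3] w -0.0
[[-0.3, -0.853, 0.426], [-0.732, 0.493, 0.47], [-0.611, -0.171, -0.773]]
```

View pics/f.png

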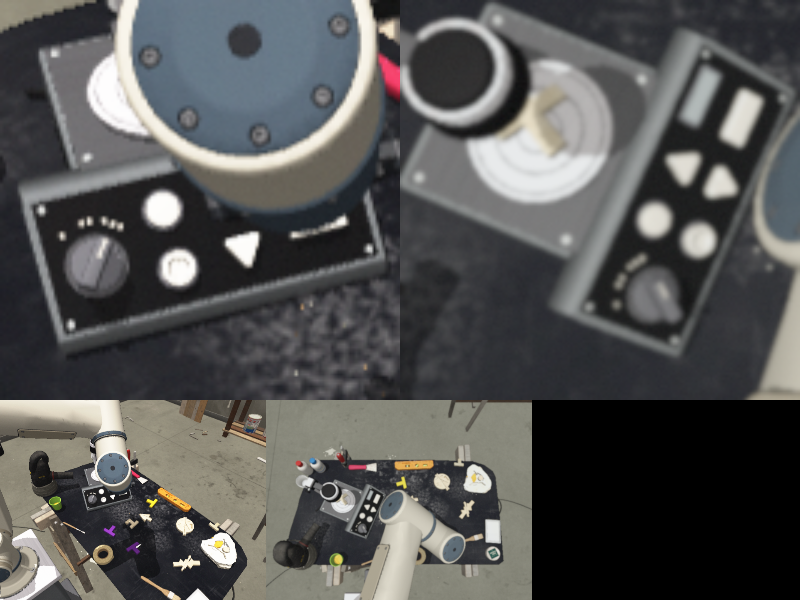

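The tee is still in the middle of the plate, the knob is at three dots, and the bystanders are unmoved. I check the power latch from its pixel shift before handing in.

```bash
python3 - <<'E'
from plant import *
from lib import *
l=np.load("lamp.npy");RW=Rz(l[2])@RP;O=np.array([l[0],l[1],0])+Rz(l[2])@[l[3],0,l[4]]
for n in("scene","top"):
    m=camera_model(n);a,b=[proj(m,RW@(np.array([23,30,z])/1000)+O)[0] for z in(9,5)];print(n,"expected shift",(b-a).round(2))
    old=cv2.imread(f"pics/{n}0.png");new=snapshot(n)[:,:,::-1]
    for nm,k in(("power",(23,30)),("ring",(-23,30))):
        c=proj(m,RW@(np.array([*k,9])/1000)+O)[0];r=[]
        for im in(old,new):
            _,lb,st,ce=cv2.connectedComponentsWithStats((im.min(2)>120).astype(np.uint8));i=lb[int(round(c[1])),int(round(c[0]))];r.append(ce[i])
        print(nm,(r[1]-r[0]).round(2))
E
```

```text
scene expected shift [-0.09  0.23]
power [-0.01  0.2 ]
ring [-0.   -0.06]
top expected shift [-0.84 -0.29]
power [-0.25 -0.02]
ring [0.06 0.12]
```

```bash
python3 -c "
from plant import *
print(finish_job())"
```

```text
the job is handed in; nothing more can be done
None
```

I handed the job in at about 26 s: the tee lies flat in the middle of the plate, the knob reads about three dots, and power, up, turntable and start were each pressed to a hard stop in that order. The power latch fits the scene camera's pixel shift, but the top view neither confirmed nor ruled it out.

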